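# Set a street luminaire on the mat and raise the work lamp over it

### The arm

A 6-joint arm with a two-finger parallel gripper is mounted at the origin on the work surface. World frame = base frame: x ahead of the robot, y to its left, z up, the work surface at z = 0. Lengths are in m, angles in rad, forces in N, time in s.
With the tool pointing down it reaches from about 0.275 to 0.725 m from the base axis. Payload 5.6 kg.
Tool frame: the origin (TCP) lies between the finger pads; the fingertips stand 11 mm ahead of it and the grasp point (between the pads) lies 8 mm behind it; z points along the fingers, y is the direction in which the jaws open and shut (so a half turn about z gives the same grasp; the last joint's range is limited). The gripper opens to 85 mm and grips with 20 to 120 N. Pads are 22 mm wide; open, the fingers measure 114 mm over their backs; the gripper's body (76 mm by 85 mm) begins 54 mm behind the grasp point. The pads swing forward as they close: fully open they stand 13 mm farther back than shut.
Start: joints at [-0.949, 0.255, 0.108, 0, -1.424, -0.285], TCP at [0.182, -0.519, 0.242] pointing down, gripper open.
Joint ranges: [-2.95, 2.95], [-1.21, 1.97], [-1.09, 1.5], [-2.87, 1.71], [-2.94, -0.07], [-3.05, 3.05]. Speed limits (rad/s): [2.57, 2.57, 3.14, 3.14, 3.14, 3.14].

### API

Orientations are given as a 3x3 rotation matrix whose columns are the frame's x, y, z axes.
In Python, from plant import env gives the robot as it stands.
- The arm moves only by the tool jog_arm, never from a script. Its argument "increments" is a list of rows, each a list of 7 numbers: the shift along the world's x, y, z in units of 50 mm (1.0 is 50 mm), then the turn, a rotation vector about the world's x, y, z in units of 8 degrees (1.0 is 8 degrees), then the closure, from -1 (fully open) to 1 (shut). A call has 1 to 5 rows; each row shifts and turns the commanded pose from where the row before left it; what a row does not reach is not made up. A row lasts 1/10 s, in which the tool goes at most 50 mm and 8.59 degrees, less where a joint would pass 70% of its speed; a pose out of reach is approached as far as the arm can. A call is refused whole if a number of a shift passes 1 or a number of a turn 1, either way. A call with a gripper value outside its range is refused whole. The fingers move at their own pace and stop on an object; the grip force is fixed at half the most. Time passes only in rows, so rows that do not move let the fingers close. It gives the time, the measured TCP pose, the force and the opening at its end, in the units of the state.
- env.get_obs(): the state, without advancing time (a new reading comes with each control period).
- env.camera(name): name is "side" or "top"; returns a dict with "frame" (400x640x3 uint8, red, green, blue), "fx", "fy", "cx", "cy" (pixels), "extrinsics" (4x4, takes a point from camera to world coordinates). Camera axes: x right, y up, looking along -z (the intrinsics and any distortion apply to the point x, -y, -z); pixel columns grow to the right and rows downward; lengths in m; the calibration is good to about 2 mm. A picture is of the moment at which its call begins. There is no depth.
- env.job_done(): hands the job in, once; it reports no verdict.
The state is a dict: "t": time; "q": joint angles; "dq": joint speeds; "joint_torque": joint torques, N m; "tcp_pos": TCP position; "ee_rot": TCP orientation; "contact_force": force on the tool from outside, world axes, zero at the start; "moment": the same for the moment, N m; "grip_width": finger opening in m.
Only numpy, scipy, OpenCV 4.12 (cv2) and the standard library are available. Lean on these libraries where they do the work, as an engineer would, in place of code of your own. Each camera call takes 0.05 s, during which the arm holds its last target.

### The job

Get the truck's locker top ready for servicing: first slide (do not lift) the small street luminaire across the deck onto the middle of the black rubber mat, lined up with it. Then squeeze the release button in the work lamp's carrying handle, pull the lamp straight up past its first stop to its second stop, and finish while still holding it up there by the handle with the button squeezed in, so that your mate in the locker below can do up the clamp. Leave the other things on the deck where they are.

Things in the scene. Friction and masses are not known exactly. Their poses are not given: they have to be found in the camera images.
- luminaire: The small white LED street luminaire, lens up, loose, 0.8 kg: 240 mm long (x), 120 mm wide (y). A slab 28 mm high all round; at its -x end the driver housing, 82 mm long, 108 mm wide, up to 55 mm high; the lens window is at +x. Not the two large ones (520 mm) at the back. Origin: centre of the underside, z up; the centre of mass lies about 10 mm from it towards -x.
- mat: Black rubber mat, flat on the deck (under 2 mm, nothing catches on its edge), 340 mm along x, 200 mm along y. Origin: its centre, at deck height; z up. The luminaire's long axis shall lie along the mat's x axis, either way round.
- handle (a point): Centre of the lamp's handle bar; rises with the lamp. Bar: 130 mm along x, 24 mm wide (y), 26 mm high (z up); stowed, its centre is 142 mm above the deck, with 23 mm free between bar and lamp head. Two 14 mm posts carry it, 58 mm either side. Button on the +y side. The lamp (0.7 kg) slides straight up and down only and sinks back if let go between stops.
- button_face (a point): Centre of the outer face of the grey release button: a push bar 32 mm (x) by 16 mm (z) amid the handle bar's +y side. 7 mm proud; it moves 6 mm along -y, 3 N starts it, 6 N holds it fully in. Pinching the middle of the bar across its width from above (31 mm over the button, 25 mm pressed) presses it, and a 25 N pinch also carries the lamp.
- button (a joint): Travel of the release button in m: 0 out (the lock pin engages), 0.006 fully pressed (pin drawn clear, from about 0.005).
- lamp (a joint): Height of the lamp above its stowed position in m: 0 stowed and locked, 0.09 first stop, 0.18 second stop, hard end at 0.183. A dark ring round the tube shows at the collar at each stop. It rises only with the button pressed; if that is let out on the way, the pin catches at the next stop it meets.
- photocell: Bystander: grey round photocell, 80 mm across, 52 mm high, standing. Origin: centre of the underside.
- screwdriver: Bystander: screwdriver lying along its x axis. Origin: on its length, at deck height.
- wrench: Bystander: wrench lying along its x axis. Origin: on its length, at deck height.
- tape: Bystander: black roll of tape lying flat, 104 mm across, 25 mm high. Origin: centre of the underside.
- lamp_base: Fixed aluminium flange, 110 mm square, with a collar 54 mm across and 40 mm high, bolted to the deck. The work lamp stands in it: a black floodlight head 170 x 60 x 56 mm (x, y, z) on an upright steel tube of 32 mm that telescopes down through the deck, with a bow handle on top. Glass towards -y, cooling fins towards +y. Origin: on the tube's axis, at deck height.
- spigot: Bystander at the front right: aluminium pole adaptor lying along its x axis, 100 mm long, 60 mm wide and high. Origin: centre of the underside.

How it is judged:
By the outcome, as a careful person would: the job done as asked, in the order asked, and still so for the second after the job is handed in, while the arm keeps its last pose, push and grip.
It also fails if it takes over 64 s, if anything falls off the work surface, if the arm or the gripper's body presses on something with over 40 N, if the wrist force passes 120 N, or if a joint passes its speed limit or range.

## Working session

There is one attempt and no reset: what is moved stays moved. The work goes in short steps, Python scripts to look and compute and a tool call to move; the robot and the scene stay as the last step left them, time stands still between calls to the robot, and variables do not carry over. Pictures are saved under pics/ and viewed, and the job is handed in when it is done.

Besides the shell and the picture viewer there is one more tool, called after "Call:" as name(argument=value, ...) on one line, values as JSON. jog_arm: Moves the arm, as the interface text tells. Its arguments: {"type":"object","properties":{"increments":{"type":"array"}},"required":["increments"]}

```bash
ls; mkdir -p pics; cat > h.py <<'E'
import numpy as np, cv2
from plant import env
def ray(c,u,v):
    d=np.array([(u-c['cx'])/c['fx'],-(v-c['cy'])/c['fy'],-1.0]); E=np.array(c['extrinsics'])
    return E[:3,3],E[:3,:3]@d
def pix2z(c,u,v,z):
    o,d=ray(c,u,v); return o+d*(z-o[2])/d[2]
def proj(c,p):
    E=np.array(c['extrinsics']); q=E[:3,:3].T@(np.array(p)-E[:3,3])
    return c['cx']+c['fx']*q[0]/-q[2], c['cy']-c['fy']*q[1]/-q[2]
def save(c,n,crop=None,s=1):
    f=c['frame'][:,:,::-1]
    if crop: x0,y0,x1,y1=crop; f=f[y0:y1,x0:x1]
    f=cv2.resize(f,None,fx=s,fy=s,interpolation=cv2.INTER_CUBIC); cv2.imwrite('pics/'+n,f)
E
python3 - <<'E'
from h import *
import pickle
for n in('top','side'):
    c=env.camera(n); pickle.dump(c,open(n+'0.pkl','wb')); save(c,n+'0.png')
    print({k:v for k,v in c.items() if k!='frame'})
o=env.get_obs(); print(o)
E
```

```text
pics
{'fx': 499.04651166145663, 'fy': 499.04651166145663, 'cx': 321.26768914858457, 'cy': 195.8172343305344, 'extrinsics': array([[ 0.00481422,  0.99281262, -0.11958232,  0.39846787],
       [-0.99988717,  0.00307756, -0.01470313, -0.09772406],
       [-0.01422943,  0.11963961,  0.99271541,  1.52080434],
       [ 0.        ,  0.        ,  0.        ,  1.        ]])}
{'fx': 491.80135598279963, 'fy': 491.80135598279963, 'cx': 318.2903545445645, 'cy': 199.51508467743733, 'extrinsics': array([[ 0.83474503,  0.35536577, -0.42061373, -0.09286463],
       [-0.55063491,  0.53678757, -0.63926544, -1.10646634],
       [-0.00139284,  0.76522825,  0.64375755,  1.11269646],
       [ 0.        ,  0.        ,  0.        ,  1.        ]])}
{'t': 0.1, 'q': array([-9.49388020e-01,  2.55653897e-01,  1.07115190e-01, -4.02184996e-04,
       -1.42386863e+00, -2.84629816e-01]), 'dq': array([-0.00081616, -0.00155197,  0.00226218,  0.0022321 , -0.00145095,
       -0.00057367]), 'joint_torque': array([-2.00454611e-03, -3.87602413e+01,  2.38475168e+01,  5.37782058e+00,
       -3.74929601e-03, -8.23571867e-06]), 'tcp_pos': array([ 0.18166906, -0.51868431,  0.24149972]), 'ee_rot': array([[-9.43843643e-01, -3.30391890e-01, -6.14413646e-04],
       [-3.30392454e-01,  9.43842386e-01,  1.54145666e-03],
       [ 7.06248643e-05,  1.65789170e-03, -9.99998623e-01]]), 'contact_force': array([-0.19586811,  0.69548806,  0.37745197]), 'moment': array([-0.03027057,  0.0633973 , -0.00313897]), 'grip_width': 0.08527356511023683}
```

View pics/top0.png

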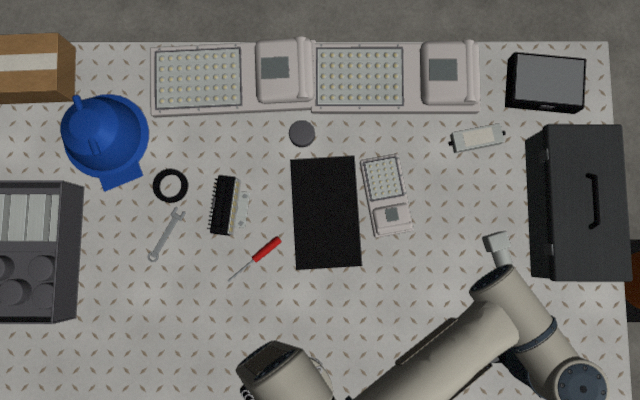

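View pics/side0.png

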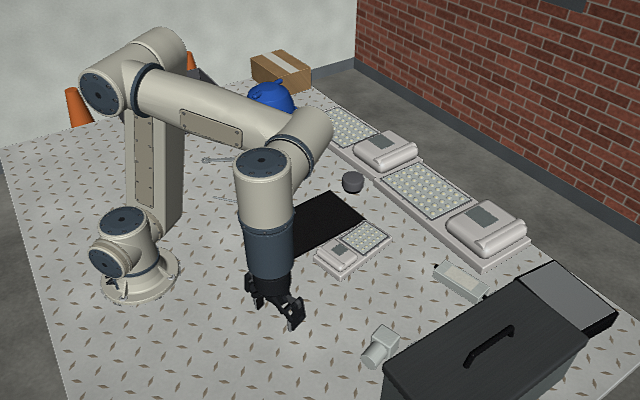

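```bash
python3 - <<'E'
from h import *
import pickle
c=pickle.load(open('top0.pkl','rb'))
save(c,'t_mat.png',(280,140,430,280),5)
save(c,'t_lamp.png',(140,150,300,290),5)
E
```

```text
(no output)
```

View pics/t_mat.png

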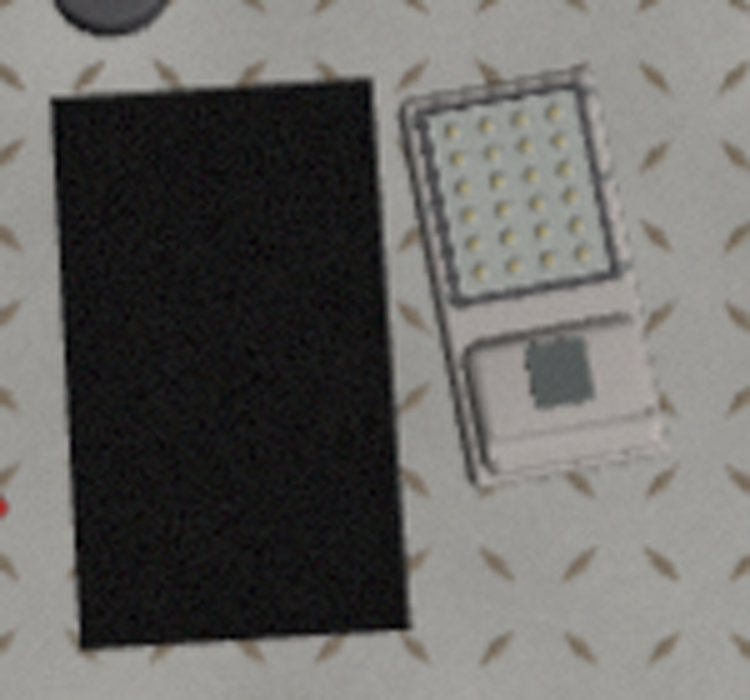

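View pics/t_lamp.png

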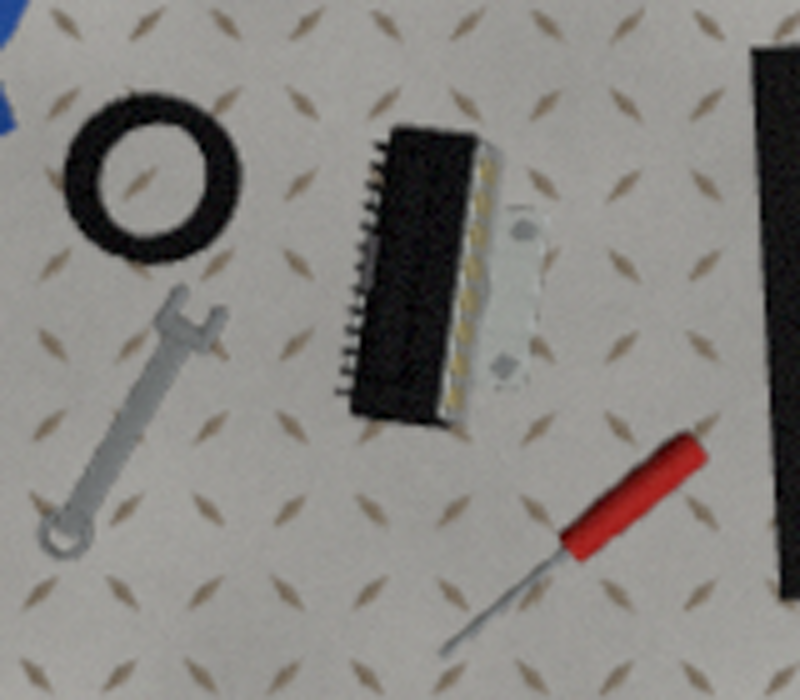

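```bash
cat >> h.py <<'E'
def cp(x,y,x0,y0,s): return ((x+.5)/s-.5+x0,(y+.5)/s-.5+y0)
def yaw(a,b): return np.degrees(np.arctan2(b[1]-a[1],b[0]-a[0]))
E
python3 - <<'E'
from h import *
import pickle
np.set_printoptions(precision=4,suppress=True)
c=pickle.load(open('top0.pkl','rb'))
P=lambda x,y,z:pix2z(c,*cp(x,y,280,140,5),z)[:2]
m=[P(*a,0.001) for a in [(52,98),(372,79),(410,628),(80,649)]]
print('mat',m,np.mean(m,0),yaw(m[3],m[0]),yaw(m[2],m[1]),[np.linalg.norm(m[i]-m[i-1]) for i in range(4)])
l=[P(*a,.028) for a in [(408,103),(590,70),(663,450),(482,487)]]
print('lum',l,np.mean(l,0),yaw(l[3],l[0]),yaw(l[2],l[1]),[np.linalg.norm(l[i]-l[i-1]) for i in range(4)])
Q=lambda x,y,z:pix2z(c,*cp(x,y,140,150,5),z)[:2]
a,b=Q(477,133,.106),Q(440,425,.106);print('head glass top edge',a,b,yaw(b,a))
a2,b2=Q(392,127,.106),Q(352,412,.106);print('fin edge',a2,b2,yaw(b2,a2),(a+b+a2+b2)/4)
for n,p in dict(tape=(153,178),sd0=(445,655),sd1=(695,450),wr0=(65,535),wr1=(190,310)).items(): print(n,Q(*p,.01))
print('photocell',P(110,-5,.052))
print('spigot',pix2z(c,497,250,.05))
E
```

```text
mat [array([0.6955, 0.0222]), array([ 0.7079, -0.1759]), array([ 0.3713, -0.1978]), array([0.3577, 0.0011])] [ 0.5331 -0.0876] 3.5696600677807244 3.7174494250229064 [np.float64(0.3384113786330597), np.float64(0.1985216970986145), np.float64(0.3372591573391624), np.float64(0.19939492749270343)]
lum [array([ 0.6876, -0.1963]), array([ 0.7082, -0.3069]), array([ 0.4777, -0.3472]), array([ 0.4552, -0.2393])] [ 0.5822 -0.2724] 10.47012704774059 9.92582057391081 [np.float64(0.23628371157687003), np.float64(0.1124502144255353), np.float64(0.23398437655090495), np.float64(0.11025504831856199)]
head glass top edge [0.625  0.1717] [0.4573 0.1884] -5.707972567744859
fin edge [0.6283 0.2208] [0.4644 0.2388] -6.24276108568482 [0.5437 0.2049]
tape [0.6119 0.3888]
sd0 [0.3237 0.2011]
sd1 [0.4468 0.0529]
wr0 [0.394  0.4332]
wr1 [0.5306 0.3627]
photocell [ 0.7486 -0.016 ]
spigot [ 0.4181 -0.5892  0.05  ]
```

Call:
jog_arm(increments=[[0.8, 0.3, 0, 0, 0, 1, -1], [0.8, 0.3, 0, 0, 0, 1, -1], [0.8, 0.3, 0, 0, 0, 1, -1], [0.8, 0.3, 0, 0, 0, 1, -1], [0.8, 0.3, 0, 0, 0, 1, -1]])

```text
t: 0.6
tcp_pos: [0.3831, -0.4431, 0.2419]
ee_rot: [[-0.506, -0.863, -0.001], [-0.863, 0.506, 0.001], [-0.0, 0.001, -1.0]]
contact_force: [0.3, -1.0, 0.8]
grip_width: 0.0854
```

```bash
python3 - <<'E'
from h import *
import pickle
c=pickle.load(open('top0.pkl','rb'))
for p in [(450,135),(502,123),(507,140),(452,152)]: print(pix2z(c,*p,.03))
save(c,'t_box.png',(400,100,560,220),5)
E
```

```text
[ 0.76564744 -0.46647386  0.03      ]
[ 0.80323344 -0.62531133  0.03      ]
[ 0.75036625 -0.63837789  0.03      ]
[ 0.71299932 -0.47114591  0.03      ]
```

Call:
jog_arm(increments=[[0.83, 0.28, 0, 0, 0, 1, -1], [0.83, 0.28, 0, 0, 0, 1, -1], [0.83, 0.28, 0, 0, 0, 1, -1], [0.83, 0.28, 0, 0, 0, 1, -1], [0.82, 0.28, 0, 0, 0, 1, -1]])

```text
t: 1.1
tcp_pos: [0.5902, -0.3731, 0.2417]
ee_rot: [[0.167, -0.986, -0.001], [-0.986, -0.167, 0.0], [-0.001, 0.001, -1.0]]
contact_force: [0.3, -0.6, -0.7]
grip_width: 0.0854
```

Call:
jog_arm(increments=[[0, 0, -0.8, 0, 0, 0.1, -1], [0, 0, -0.8, 0, 0, 0, -1], [0, 0, -0.8, 0, 0, 0, -1], [0, 0, -0.8, 0, 0, 0, -1], [0, 0, -0.8, 0, 0, 0, -1]])

```text
t: 1.6
tcp_pos: [0.5883, -0.3738, 0.0402]
ee_rot: [[0.175, -0.985, -0.001], [-0.985, -0.175, 0.0], [-0.001, 0.001, -1.0]]
contact_force: [-0.1, -0.7, 0.1]
grip_width: 0.0854
```

```bash
python3 - <<'E'
from h import *
c=env.camera('side');save(c,'s1.png',(230,180,430,330),4)
c=env.camera('top');save(c,'t1.png')
print(env.get_obs()['tcp_pos'],env.get_obs()['ee_rot'])
E
```

```text
[ 0.58445832 -0.37162038  0.0347435 ] [[ 0.17419228 -0.98463579 -0.01222365]
 [-0.98467144 -0.17428394  0.00687504]
 [-0.00889979  0.0108387  -0.99990165]]
```

View pics/s1.png

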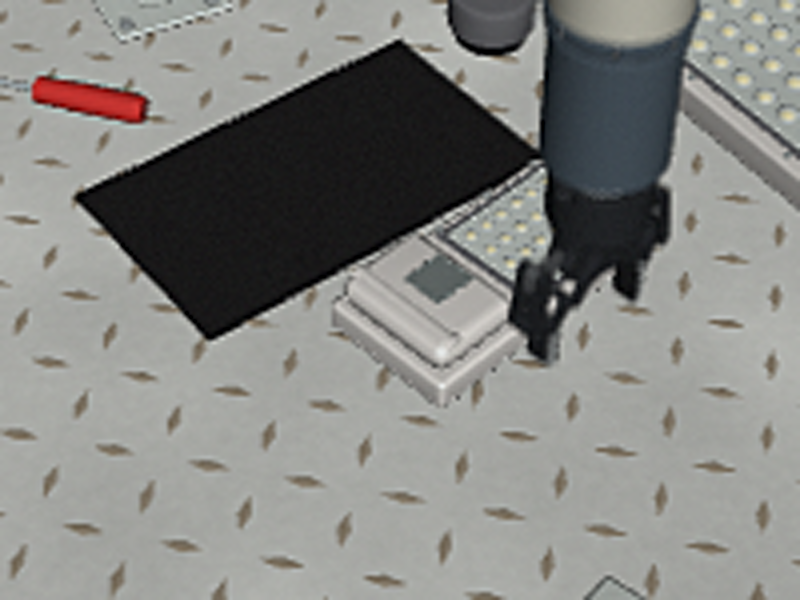

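View pics/t1.png

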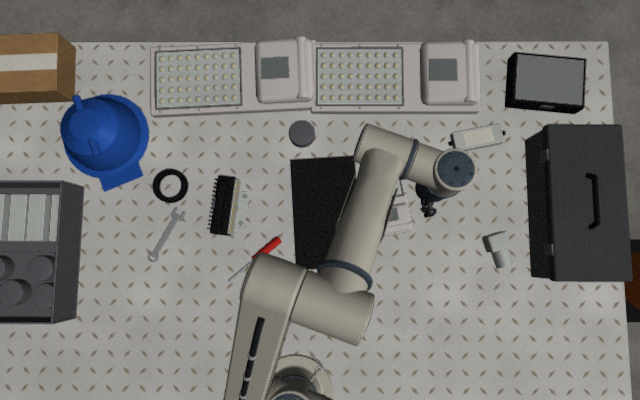

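Call:
jog_arm(increments=[[0, 0, 0, 0, 0, 0, -1], [0, 0, 0, 0, 0, 0, -1]])

```text
t: 1.9
tcp_pos: [0.5904, -0.3751, 0.0454]
ee_rot: [[0.176, -0.984, 0.004], [-0.984, -0.176, -0.003], [0.003, -0.003, -1.0]]
contact_force: [0.1, 0.2, 0.6]
grip_width: 0.0853
```

Call:
jog_arm(increments=[[0, 0, -0.1, 0, 0, 0, -1], [0, 0, -0.1, 0, 0, 0, -1], [0, 0, -0.1, 0, 0, 0, -1], [0, 0, -0.1, 0, 0, 0, -1], [0, 0, 0, 0, 0, 0, -1]])

```text
t: 2.4
tcp_pos: [0.5882, -0.3737, 0.0211]
ee_rot: [[0.175, -0.985, -0.002], [-0.985, -0.175, 0.001], [-0.001, 0.002, -1.0]]
contact_force: [-0.2, -0.3, -0.5]
grip_width: 0.0852
```

```bash
python3 - <<'E'
from h import *
c=env.camera('side');save(c,'s2.png',(310,200,430,290),6)
print(env.get_obs()['tcp_pos'],env.get_obs()['contact_force'])
E
```

```text
[ 0.58841076 -0.37394904  0.02162683] [0.48838368 0.1919697  0.86008836]
```

View pics/s2.png

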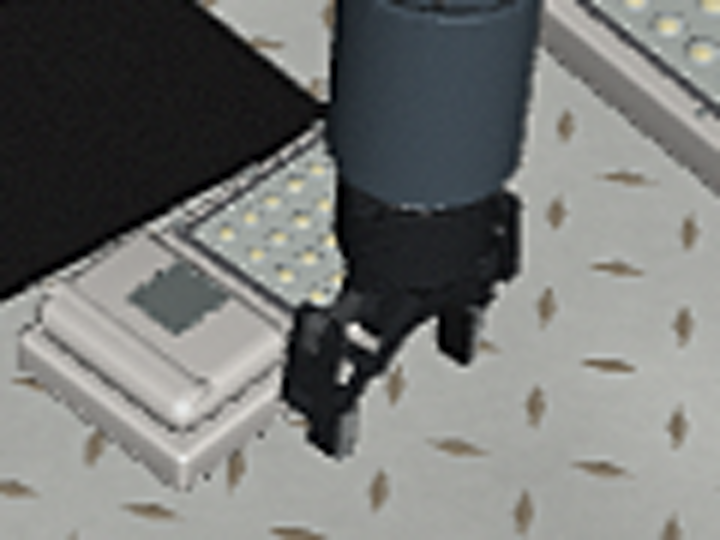

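```bash
python3 - <<'E'
from h import *
c=env.camera('side')
t=env.get_obs()['tcp_pos'];R=env.get_obs()['ee_rot']
for off in(.0427,.057):
  for z in (.01,.024,.034):
    p=t+R[:,1]*off; p[2]=z; u,v=proj(c,p); print(off,z,(u-310)*6,(v-200)*6)
E
```

```text
0.0427 0.01 328.3924912619443 462.46620345482427
0.0427 0.024 330.10459410769045 443.33566434407203
0.0427 0.034 331.3407674135252 429.523023454131
0.057 0.01 308.52336143631885 477.96516707616365
0.057 0.024 310.1188970582416 458.8316375139725
0.057 0.034 311.27097187159404 445.0160528311544
```

Call:
jog_arm(increments=[[0, 0, -0.1, 0, 0, 0, -1], [0, 0, -0.1, 0, 0, 0, -1], [-0.02, 0.13, 0, 0, 0, 0, -1], [-0.02, 0.13, 0, 0, 0, 0, -1], [-0.02, 0.1, 0, 0, 0, 0, -1]])

```text
t: 3.0
tcp_pos: [0.5858, -0.3553, 0.0124]
ee_rot: [[0.176, -0.984, 0.0], [-0.984, -0.176, 0.0], [0.0, -0.0, -1.0]]
contact_force: [0.1, 0.8, 0.1]
grip_width: 0.0856
```

Call:
jog_arm(increments=[[-0.01, 0.06, 0, 0, 0, 0, -1], [-0.01, 0.06, 0, 0, 0, 0, -1], [-0.01, 0.06, 0, 0, 0, 0, -1], [-0.01, 0.06, 0, 0, 0, 0, -1], [-0.01, 0.06, 0, 0, 0, 0, -1]])

```text
t: 3.5
tcp_pos: [0.5832, -0.3415, 0.0124]
ee_rot: [[0.176, -0.984, -0.0], [-0.984, -0.176, -0.001], [0.001, 0.0, -1.0]]
contact_force: [-1.0, -3.9, -0.9]
grip_width: 0.0857
```

```bash
python3 - <<'E'
from h import *
c=env.camera('side');save(c,'s3.png',(290,190,410,280),6)
print(env.get_obs()['tcp_pos'],env.get_obs()['contact_force'])
E
```

```text
[ 0.58317404 -0.34108985  0.01237432] [-0.47345273 -1.47872665  0.19194031]
```

View pics/s3.png

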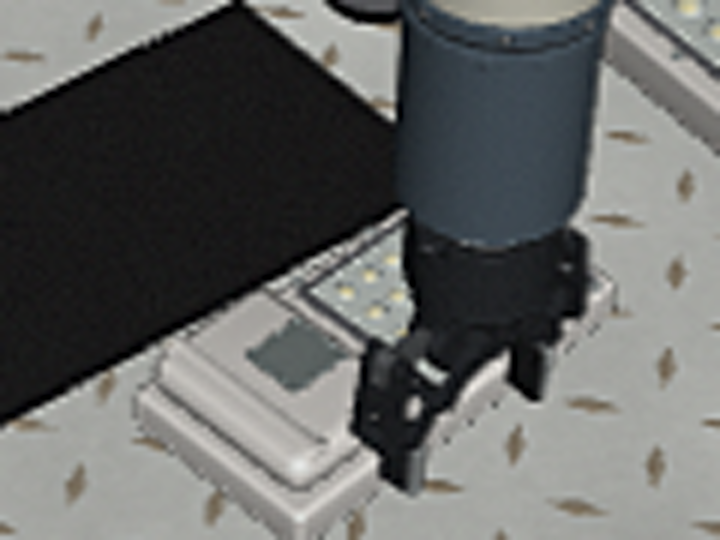

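Call:
jog_arm(increments=[[-0.055, 0.18, 0, 0, 0, -0.04, -1], [-0.055, 0.18, 0, 0, 0, -0.04, -1], [-0.055, 0.18, 0, 0, 0, -0.04, -1], [-0.055, 0.18, 0, 0, 0, -0.04, -1], [-0.055, 0.18, 0, 0, 0, -0.04, -1]])

```text
t: 4.05
tcp_pos: [0.5694, -0.2953, 0.0124]
ee_rot: [[0.147, -0.989, 0.0], [-0.989, -0.147, -0.0], [0.0, -0.0, -1.0]]
contact_force: [0.3, -4.3, 0.3]
grip_width: 0.0856
```

Call:
jog_arm(increments=[[-0.055, 0.18, 0, 0, 0, -0.04, -1], [-0.055, 0.18, 0, 0, 0, -0.04, -1], [-0.055, 0.18, 0, 0, 0, -0.04, -1], [-0.055, 0.18, 0, 0, 0, -0.04, -1], [-0.055, 0.18, 0, 0, 0, -0.04, -1]])

```text
t: 4.55
tcp_pos: [0.5556, -0.2504, 0.0124]
ee_rot: [[0.12, -0.993, 0.0], [-0.993, -0.12, -0.0], [0.0, -0.0, -1.0]]
contact_force: [0.8, -3.1, -0.4]
grip_width: 0.0855
```

```bash
python3 - <<'E'
from h import *
c=env.camera('side');save(c,'s4.png',(230,150,430,300),4)
print(env.get_obs()['tcp_pos'],env.get_obs()['contact_force'])
E
```

```text
[ 0.55500687 -0.24893636  0.01223533] [-1.7383034   1.4003492  -0.73328493]
```

View pics/s4.png

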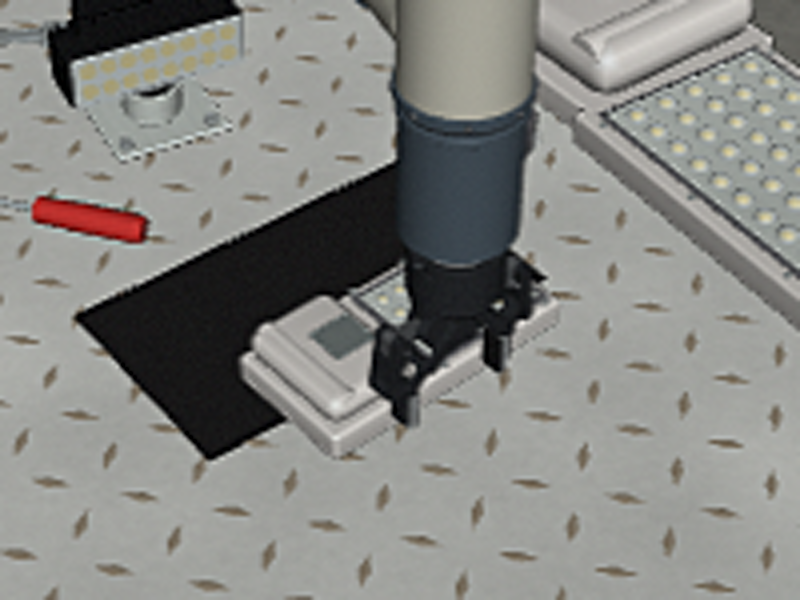

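Call:
jog_arm(increments=[[-0.055, 0.18, 0, 0, 0, -0.04, -1], [-0.055, 0.18, 0, 0, 0, -0.04, -1], [-0.055, 0.18, 0, 0, 0, -0.04, -1], [-0.055, 0.18, 0, 0, 0, -0.04, -1], [-0.055, 0.18, 0, 0, 0, -0.04, -1]])

```text
t: 5.1
tcp_pos: [0.5417, -0.2053, 0.0123]
ee_rot: [[0.092, -0.996, -0.0], [-0.996, -0.092, 0.0], [-0.0, 0.0, -1.0]]
contact_force: [0.4, -3.1, -0.9]
grip_width: 0.0852
```

Call:
jog_arm(increments=[[-0.055, 0.18, 0, 0, 0, -0.04, -1], [-0.055, 0.18, 0, 0, 0, -0.04, -1], [-0.055, 0.18, 0, 0, 0, -0.04, -1], [-0.04, 0.1, 0, 0, 0, -0.04, -1], [-0.02, 0.05, 0, 0, 0, -0.04, -1]])

```text
t: 5.6
tcp_pos: [0.5305, -0.1709, 0.0122]
ee_rot: [[0.065, -0.998, -0.0], [-0.998, -0.065, 0.0], [-0.0, 0.0, -1.0]]
contact_force: [0.8, -3.5, -0.8]
grip_width: 0.0854
```

```bash
python3 - <<'E'
from h import *
c=env.camera('side');save(c,'s5.png',(230,150,430,300),4)
o=env.get_obs();print(o['tcp_pos'],o['contact_force'],o['ee_rot'][:,1])
E
```

```text
[ 0.53033303 -0.17071688  0.012192  ] [ 0.24053374  0.50635059 -0.13907055] [-9.97941246e-01 -6.41328679e-02  4.95202723e-04]
```

View pics/s5.png

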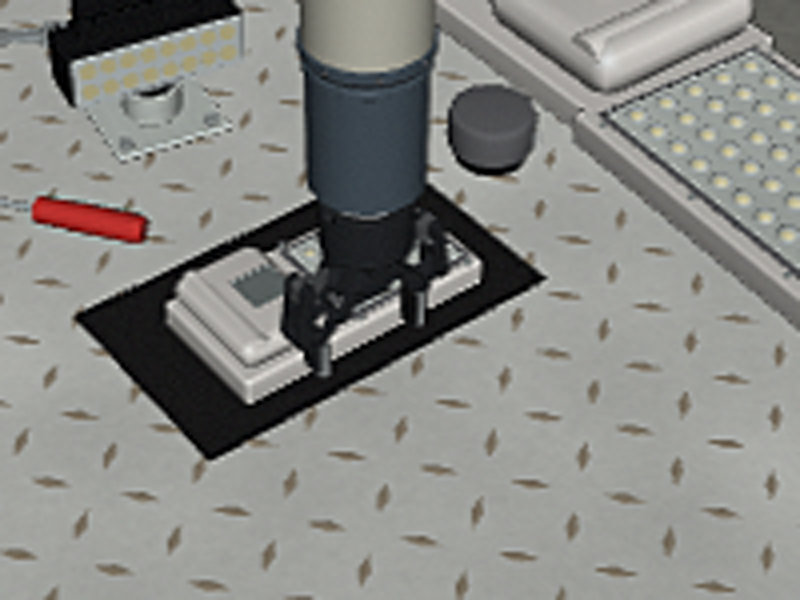

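```bash
python3 - <<'E'
from h import *
np.set_printoptions(precision=4,suppress=True)
c=env.camera('side')
P=lambda x,y,z=0:pix2z(c,*cp(x,y,230,150,4),z)[:2]
A,B,C=P(77,316),P(210,460),P(546,277)
print('mat',A,B,C,np.linalg.norm(A-B),np.linalg.norm(B-C),yaw(B,C),(A+C)/2)
a,b,d=P(250,403),P(481,285),P(170,322)
print('lum',d,a,b,np.linalg.norm(d-a),np.linalg.norm(a-b),yaw(a,b),(d+b)/2)
save(c,'s6.png',(265,190,355,270),8)
E
```

```text
mat [0.3623 0.0003] [ 0.3734 -0.1973] [ 0.7124 -0.1744] 0.19797070103345518 0.3397950892768542 3.8598247218901327 [ 0.5373 -0.087 ]
lum [ 0.4225 -0.048 ] [ 0.4297 -0.1627] [ 0.6611 -0.1523] 0.11494314971646626 0.23164617992737785 2.5744541982049993 [ 0.5418 -0.1002]
```

View pics/s6.png

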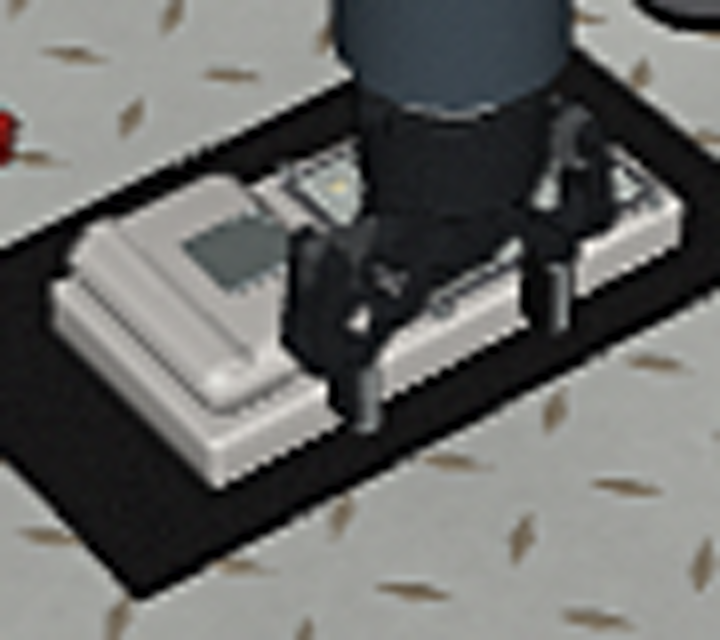

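Call:
jog_arm(increments=[[-0.03, 0.08, 0, 0, 0, 0, -1], [-0.03, 0.08, 0, 0, 0, 0, -1], [-0.02, 0.05, 0, 0, 0, 0, -1], [0, 0, 0, 0, 0, 0, -1]])

```text
t: 6.1
tcp_pos: [0.5265, -0.1606, 0.0122]
ee_rot: [[0.065, -0.998, -0.0], [-0.998, -0.065, 0.0], [-0.001, 0.0, -1.0]]
contact_force: [-0.9, -0.7, 0.6]
grip_width: 0.0854
```

Call:
jog_arm(increments=[[0.02, -0.3, 0, 0, 0, 0, -1], [0.02, -0.3, 0.0, 0, 0, 0, -1], [0.02, -0.4, 0.3, 0, 0, 0, -1], [-0.5, -0.8, 0.8, 0, 0, 0, -1], [-0.8, -0.8, 0.8, 0, 0, 0, -1]])

```text
t: 6.6
tcp_pos: [0.4806, -0.2745, 0.0892]
ee_rot: [[0.065, -0.998, -0.0], [-0.998, -0.065, -0.0], [0.0, 0.0, -1.0]]
contact_force: [1.3, -0.8, 0.4]
grip_width: 0.085
```

Call:
jog_arm(increments=[[-0.8, -0.8, 0.8, 0, 0, 0, -1], [-0.8, -0.8, 0.3, 0, 0, 0, -1], [-0.8, -0.8, 0, 0, 0, 0, -1], [-0.4, -0.4, 0, 0, 0, 0, -1], [0, 0, 0, 0, 0, 0, -1]])

```text
t: 7.1
tcp_pos: [0.3592, -0.3935, 0.1304]
ee_rot: [[0.059, -0.998, -0.0], [-0.998, -0.059, 0.0], [-0.0, 0.0, -1.0]]
contact_force: [0.8, 0.2, -0.6]
grip_width: 0.0856
```

```bash
python3 - <<'E'
from h import *
import pickle
for n in ('top','side'):
    c=env.camera(n);pickle.dump(c,open(n+'1.pkl','wb'));save(c,n+'1.png')
    save(c,n+'1z.png',(280,140,390,285) if n=='top' else (240,180,370,270),4 if n=='top' else 6)
E
```

```text
(no output)
```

View pics/top1.png

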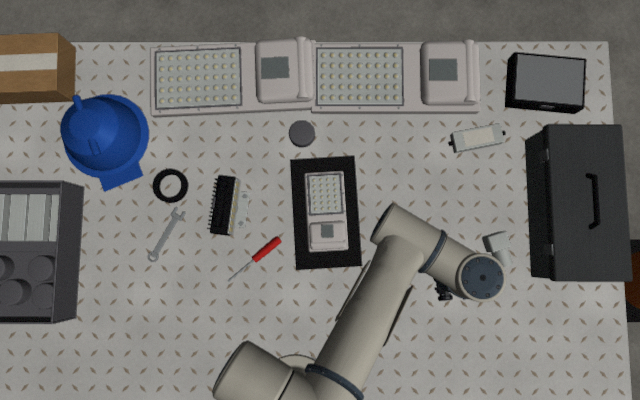

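View pics/top1z.png

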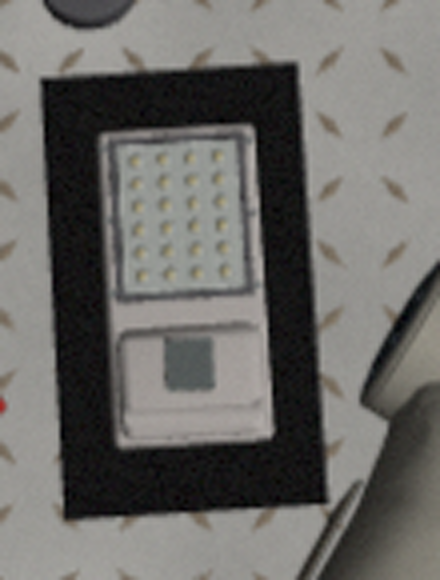

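View pics/side1z.png

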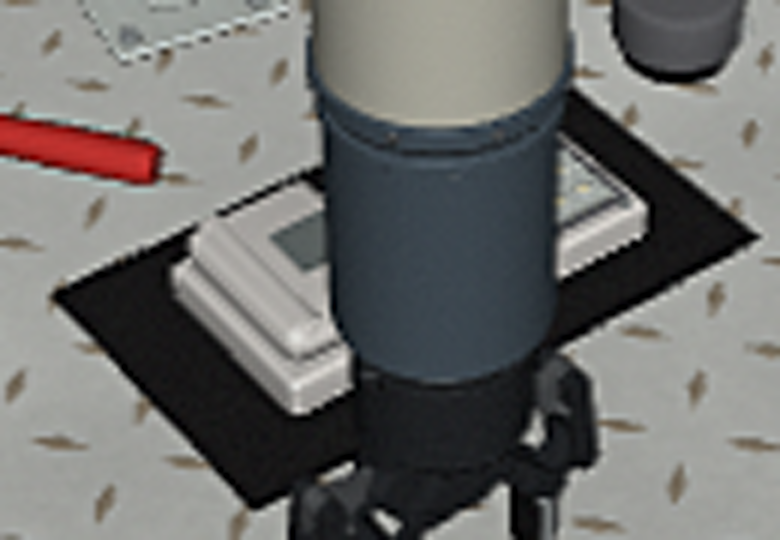

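View pics/side1.png

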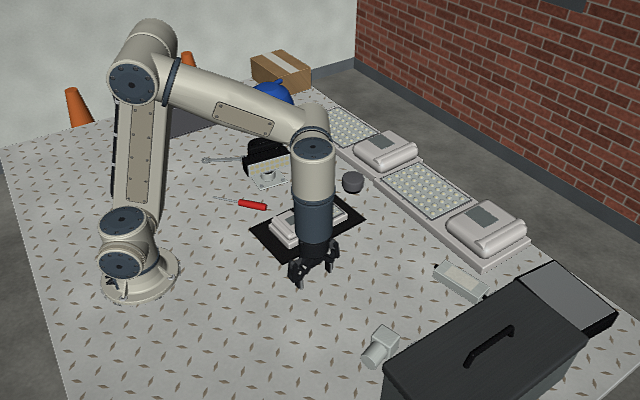

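```bash
python3 - <<'E'
from h import *
import pickle
np.set_printoptions(precision=4,suppress=True)
c=pickle.load(open('top1.pkl','rb'))
P=lambda x,y,z:pix2z(c,*cp(x,y,280,140,4),z)[:2]
m=[P(*a,0.001) for a in [(41,78),(298,62),(328,501),(66,519)]]
M=np.mean(m,0);ym=(yaw(m[3],m[0])+yaw(m[2],m[1]))/2
print('mat',M,ym)
l=[P(*a,.027) for a in [(98,132),(252,125),(273,438),(116,447)]]
L=np.mean(l,0)
print('lum',l,L,yaw(l[3],l[0]),yaw(l[2],l[1]),yaw(l[0],l[1])+90,yaw(l[3],l[2])+90,[np.linalg.norm(l[i]-l[i-1]) for i in range(4)])
r=np.radians(ym);d=L-M;print('lum in mat',d@[np.cos(r),np.sin(r)],d@[-np.sin(r),np.cos(r)])
E
```

```text
mat [ 0.5336 -0.088 ] 3.7838017247098223
lum [array([ 0.6491, -0.0232]), array([ 0.6548, -0.14  ]), array([ 0.4189, -0.1555]), array([ 0.4117, -0.0388])] [ 0.5336 -0.0894] 3.74101165411858 3.7693316723110812 2.7742664502495984 3.528474732188144 [np.float64(0.23788882887545512), np.float64(0.11687845659881906), np.float64(0.2363508049938517), np.float64(0.11697944739965749)]
lum in mat -8.982144714022958e-05 -0.001371155867234316
```

```bash
python3 - <<'E'
from h import *
import pickle
c=pickle.load(open('side1.pkl','rb'));save(c,'s_l.png',(225,120,305,200),9)
c=pickle.load(open('top1.pkl','rb'));save(c,'t_l.png',(195,165,265,245),8)
E
```

```text
(no output)
```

View pics/s_l.png

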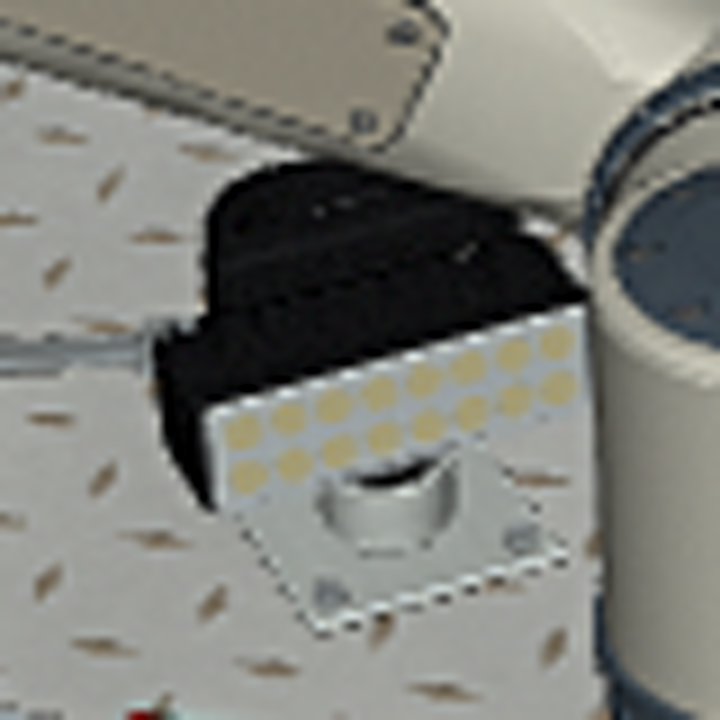

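View pics/t_l.png

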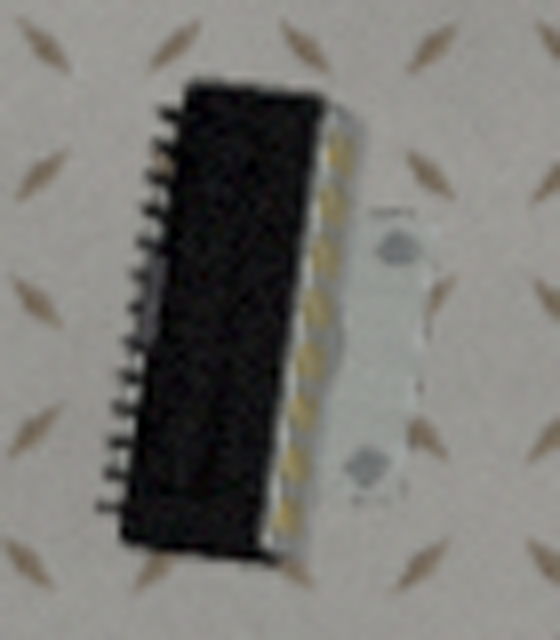

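```bash
python3 - <<'E'
from h import *
import pickle
for n,cr,s in(('side',(225,120,305,200),9),('top',(195,165,265,245),8)):
    c=pickle.load(open(n+'1.pkl','rb'));f=c['frame'].astype(float)
    c['frame']=np.clip(255*(f/70)**.7,0,255).astype(np.uint8);save(c,n+'_b.png',cr,s)
E
```

```text
(no output)
```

View pics/side_b.png

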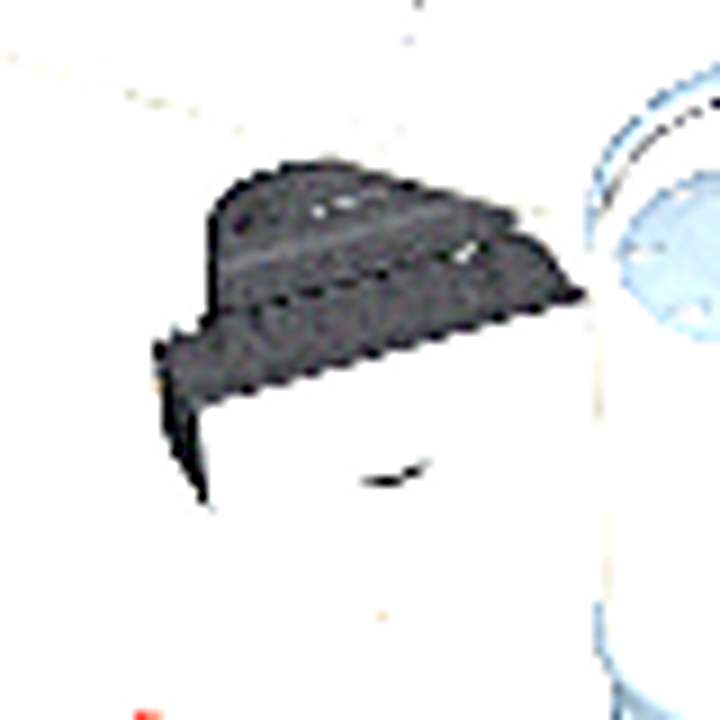

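View pics/top_b.png

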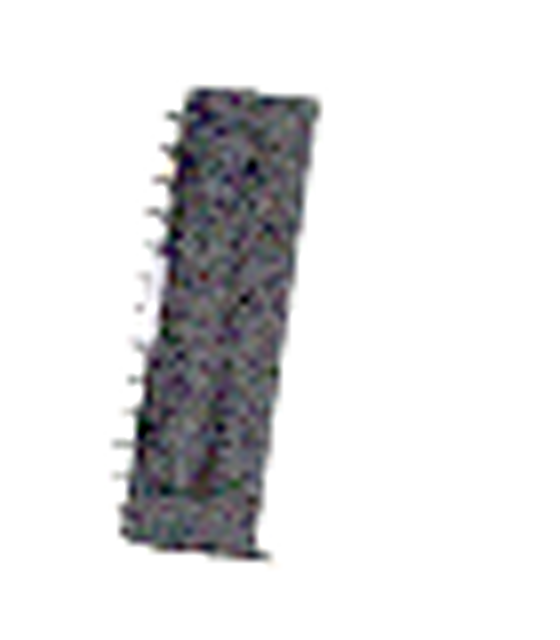

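```bash
python3 - <<'E'
from h import *
import pickle
np.set_printoptions(precision=4,suppress=True)
c=pickle.load(open('top1.pkl','rb'))
P=lambda x,y,z:pix2z(c,*cp(x,y,195,165,8),z)[:2]
th=np.radians(-6.0); ax=np.array([np.cos(th),np.sin(th)]); n=np.array([-ax[1],ax[0]])
b=P(138,297,.150); print('btn outer',b,'handle',b-.019*n)
b=P((160),297,.155); print('bar +y edge',b,'handle',b-.012*n)
# bar -x end
e=P(195,490,.155); print('bar -x end',e,'handle',e+.065*ax)
h=[P(*a,.106) for a in [(188,82),(328,98),(278,560),(122,545)]]
print('head',h,np.mean(h,0),yaw(h[3],h[0]),yaw(h[2],h[1]),[np.linalg.norm(h[i]-h[i-1]) for i in range(4)])
f=[P(*a,.006) for a in [(435,218),(405,500)]]
print('flange -y corners',f,yaw(f[1],f[0]),'axis',(f[0]+f[1])/2+.055*n, np.linalg.norm(f[0]-f[1]))
s=pickle.load(open('side1.pkl','rb'))
S=lambda x,y,z:pix2z(s,*cp(x,y,225,120,9),z)[:2]
a,b=S(205,405,.106),S(588,300,.106);print('side glass top edge',a,b,yaw(a,b),np.linalg.norm(a-b),(a+b)/2+.03*n)
a,b=S(325,633,.006),S(567,552,.006);print('side flange',a,b,yaw(a,b),np.linalg.norm(a-b),(a+b)/2+.055*n)
E
```

```text
btn outer [0.5463 0.2259] handle [0.5443 0.207 ]
bar +y edge [0.5458 0.2171] handle [0.5445 0.2052]
bar -x end [0.4792 0.203 ] handle [0.5438 0.1962]
head [array([0.6289, 0.2207]), array([0.6232, 0.17  ]), array([0.4574, 0.1836]), array([0.4625, 0.2392])] [0.543  0.2034] -6.366439717143096 -4.67620385564743 [np.float64(0.16745541240742998), np.float64(0.05097915557555147), np.float64(0.16635799596078382), np.float64(0.05589734089149865)]
flange -y corners [array([0.5926, 0.1466]), array([0.4845, 0.1557])] -4.774906591477869 axis [0.5443 0.2058] 0.10849230502888037
side glass top edge [0.4632 0.1868] [0.6229 0.1661] -7.385967172913719 0.16106958665767288 [0.5462 0.2063]
side flange [0.4877 0.1511] [0.5947 0.143 ] -4.287175357563458 0.10733251107726564 [0.547  0.2017]
```

```bash
python3 - <<'E'
from h import *
import pickle
c=pickle.load(open('top1.pkl','rb'))
g=cv2.cvtColor(c['frame'],cv2.COLOR_RGB2GRAY).astype(float)
def fit(edge,rows,z):
    pts=[]
    for v in rows:
        u=edge(v)
        if u: pts.append(pix2z(c,u,v,z)[:2])
    pts=np.array(pts);p=np.polyfit(pts[:,0],pts[:,1],1)
    for _ in range(2):
        r=pts[:,1]-np.polyval(p,pts[:,0]);k=abs(r)<2*r.std()+1e-4;pts=pts[k];p=np.polyfit(pts[:,0],pts[:,1],1)
    r=pts[:,1]-np.polyval(p,pts[:,0])
    print(len(pts),'yaw',np.degrees(np.arctan(p[0])),'y at .545',np.polyval(p,.545),'rms',r.std())
def cross(v,u0,step,thr=75):
    u=u0
    while g[v,u]<thr: u+=step
    a,b=g[v,u-step],g[v,u]; return u-step+step*(thr-a)/(b-a)
mid=lambda v:int(round(222+ (205-v)*0.13)) # interior col
fit(lambda v:cross(v,mid(v),1),range(182,232),.106)
fit(lambda v:cross(v,mid(v),-1,60),range(180,194),.106)
fit(lambda v:cross(v,mid(v),-1,60),list(range(180,230)),.150)
# mat edge as check
E
```

```text
50 yaw -6.6693132289585915 y at .545 0.18101725509043406 rms 0.00022359034949918571
14 yaw -7.238158516426487 y at .545 0.23411881370213014 rms 0.002472221509702832
41 yaw -6.1881270316380945 y at .545 0.2209211952180581 rms 0.0009515200189854775
```

Call:
jog_arm(increments=[[0.25, 0.8, 0.6, 0, 0, 0.67, -1], [0.25, 0.8, 0.6, 0, 0, 0.67, -1], [0.25, 0.8, 0.6, 0, 0, 0.67, -1], [0.25, 0.8, 0.6, 0, 0, 0.67, -1], [0.25, 0.8, 0.2, 0, 0, 0.67, -1]])

```text
t: 7.7
tcp_pos: [0.4251, -0.1939, 0.26]
ee_rot: [[0.512, -0.859, 0.005], [-0.859, -0.512, -0.002], [0.004, -0.004, -1.0]]
contact_force: [2.6, -1.1, -0.3]
grip_width: 0.0855
```

Call:
jog_arm(increments=[[0.25, 0.8, 0, 0, 0, 0.67, -1], [0.25, 0.8, 0, 0, 0, 0.67, -1], [0.25, 0.8, 0, 0, 0, 0.67, -1], [0.25, 0.8, 0, 0, 0, 0.67, -1], [0.25, 0.8, 0, 0, 0, 0.67, -1]])

```text
t: 8.2
tcp_pos: [0.4861, 0.0071, 0.2568]
ee_rot: [[0.844, -0.536, 0.0], [-0.536, -0.844, 0.0], [0.0, -0.0, -1.0]]
contact_force: [1.3, -0.1, -0.1]
grip_width: 0.0852
```

Call:
jog_arm(increments=[[0.25, 0.8, 0, 0, 0, 0.67, -1], [0.25, 0.8, 0, 0, 0, 0.67, -1], [0.25, 0.8, 0, 0, 0, 0.67, -1], [0.25, 0.6, 0, 0, 0, 0.67, -1], [0.15, 0.3, 0, 0, 0, 0.67, -1]])

```text
t: 8.7
tcp_pos: [0.5435, 0.173, 0.2558]
ee_rot: [[0.995, -0.096, -0.001], [-0.096, -0.995, 0.0], [-0.001, 0.0, -1.0]]
contact_force: [0.1, -0.3, 0.8]
grip_width: 0.085
```

Call:
jog_arm(increments=[[0, 0, 0, 0, 0, 0, -1], [0, 0, 0, 0, 0, 0, -1]])

```text
t: 8.9
tcp_pos: [0.5431, 0.1701, 0.2562]
ee_rot: [[0.995, -0.103, -0.001], [-0.103, -0.995, -0.0], [-0.001, 0.0, -1.0]]
contact_force: [0.2, 0.6, 0.5]
grip_width: 0.0853
```

Call:
jog_arm(increments=[[0.02, 0.25, 0, 0, 0, -0.07, -1], [0.02, 0.25, -0.2, 0, 0, 0, -1], [0, 0.2, -0.2, 0, 0, 0, -1], [0, 0, -0.2, 0, 0, 0, -1], [0, 0, 0, 0, 0, 0, -1]])

```text
t: 9.4
tcp_pos: [0.5441, 0.2043, 0.224]
ee_rot: [[0.994, -0.112, -0.004], [-0.112, -0.994, -0.002], [-0.004, 0.002, -1.0]]
contact_force: [0.3, -0.5, 0.7]
grip_width: 0.0854
```

```bash
python3 - <<'E'
from h import *
import pickle
c=env.camera('side');pickle.dump(c,open('side2.pkl','wb'))
f=c['frame'].astype(float);c['frame']=np.clip(255*(f/255)**.5,0,255).astype(np.uint8);save(c,'s7.png',(220,80,320,190),7)
o=env.get_obs();print(o['tcp_pos'],o['ee_rot'])
E
```

```text
[0.54471012 0.20412575 0.22534386] [[ 0.99365571 -0.11244465 -0.00212945]
 [-0.11244809 -0.99365636 -0.00157175]
 [-0.0019392   0.00180123 -0.9999965 ]]
```

View pics/s7.png

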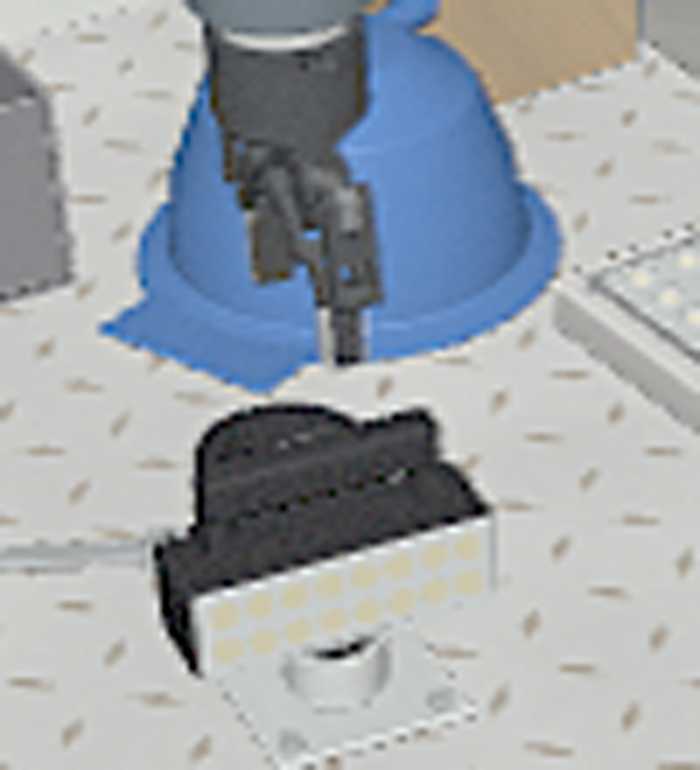

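```bash
python3 - <<'E'
from h import *
import pickle
c=pickle.load(open('side2.pkl','rb'))
f=c['frame'].astype(float);c['frame']=np.clip(255*(f/110)**.6,0,255).astype(np.uint8)
save(c,'s8.png',(220,120,320,190),8)
im=cv2.imread('pics/s8.png')
th=np.radians(-6.5);a=np.array([np.cos(th),np.sin(th),0]);n=np.array([-a[1],a[0],0])
def box(ctr,sz,col):
    P=[];
    for i in(-1,1):
        for j in(-1,1):
            for k in(-1,1):
                P.append(ctr+a*i*sz[0]/2+n*j*sz[1]/2+np.array([0,0,k*sz[2]/2]))
    q=[proj(c,p) for p in P]; q=[(int(((u-220+.5)*8)-.5),int((v-120+.5)*8-.5)) for u,v in q]
    for i in range(8):
        for b in(1,2,4):
            if not i&b: cv2.line(im,q[i],q[i|b],col,1)
box(np.array([.545,.2055,.142]),(.13,.024,.026),(0,0,255))
box(np.array([.545,.2055,.078]),(.17,.06,.056),(0,255,0))
cv2.imwrite('pics/s8o.png',im)
E
```

```text
(no output)
```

View pics/s8o.png

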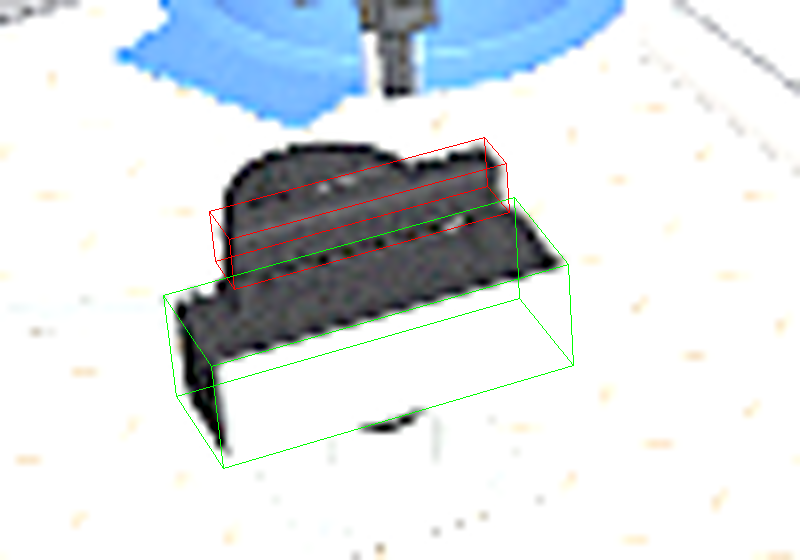

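Call:
jog_arm(increments=[[0, 0.03, -0.3, 0, 0, 0, -1], [0, 0, -0.3, 0, 0, 0, -1], [0, 0, -0.3, 0, 0, 0, -1], [0, 0, -0.3, 0, 0, 0, -1], [0, 0, -0.2, 0, 0, 0, -1]])

```text
t: 9.95
tcp_pos: [0.5452, 0.2055, 0.156]
ee_rot: [[0.994, -0.113, -0.0], [-0.113, -0.994, -0.0], [-0.0, 0.0, -1.0]]
contact_force: [0.4, 0.4, -0.2]
grip_width: 0.0856
```

Call:
jog_arm(increments=[[0, 0, -0.2, 0, 0, 0, -1], [0, 0, -0.1, 0, 0, 0, -1], [0, 0, -0.1, 0, 0, 0, -1], [0, 0, 0, 0, 0, 0, -1], [0, 0, 0, 0, 0, 0, -1]])

```text
t: 10.45
tcp_pos: [0.5455, 0.2061, 0.137]
ee_rot: [[0.994, -0.112, 0.001], [-0.112, -0.994, 0.0], [0.001, -0.0, -1.0]]
contact_force: [0.2, -0.2, 0.4]
grip_width: 0.0851
```

```bash
python3 - <<'E'
from h import *
import pickle
c=env.camera('side')
f=c['frame'].astype(float);c['frame']=np.clip(255*(f/255)**.5,0,255).astype(np.uint8);save(c,'s9.png',(220,90,320,190),7)
o=env.get_obs();print(o['tcp_pos'],o['ee_rot'][:,1],o['contact_force'])
E
```

```text
[0.54560462 0.20615503 0.13711109] [-1.12507386e-01 -9.93650792e-01 -4.36702762e-04] [-1.27522651 -0.57080475  1.4542538 ]
```

View pics/s9.png

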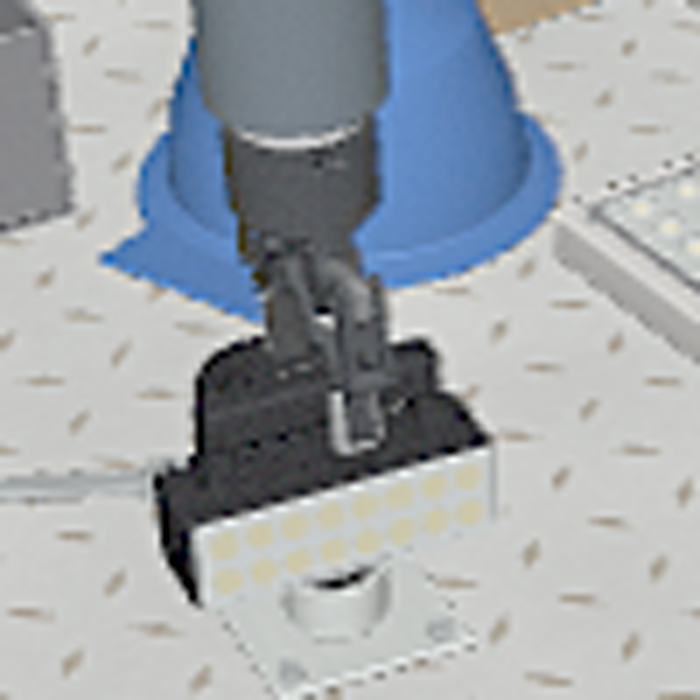

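Call:
jog_arm(increments=[[0, 0, -0.06, 0, 0, 0, -1], [0, 0, 0, 0, 0, 0, 0], [0, 0, 0, 0, 0, 0, 0.15], [0, 0, 0, 0, 0, 0, 0.15], [0, 0, 0, 0, 0, 0, 0.15]])

```text
t: 11.0
tcp_pos: [0.5455, 0.2068, 0.1338]
ee_rot: [[0.994, -0.113, 0.001], [-0.113, -0.994, 0.001], [0.001, -0.002, -1.0]]
contact_force: [0.5, 2.8, -0.2]
grip_width: 0.0367
```

Call:
jog_arm(increments=[[0, 0, 0, 0, 0, 0, 0.25], [0, 0, 0, 0, 0, 0, 0.35], [0, 0, 0, 0, 0, 0, 0.45], [0, 0, 0, 0, 0, 0, 0.5], [0, 0, 0, 0, 0, 0, 0.5]])

```text
t: 11.5
tcp_pos: [0.5457, 0.2069, 0.1345]
ee_rot: [[0.994, -0.112, 0.002], [-0.112, -0.994, 0.002], [0.001, -0.002, -1.0]]
contact_force: [-1.8, 5.4, 4.7]
grip_width: 0.0238
```

Call:
jog_arm(increments=[[0, 0.02, 0, 0, 0, 0, 0.8], [0, 0, 0, 0, 0, 0, 1], [0, 0, 0, 0, 0, 0, 1], [0, 0, 0, 0, 0, 0, 1]])

```text
t: 11.9
tcp_pos: [0.5457, 0.2069, 0.1345]
ee_rot: [[0.994, -0.113, 0.001], [-0.113, -0.994, 0.0], [0.001, -0.0, -1.0]]
contact_force: [-2.1, 0.9, 5.9]
grip_width: 0.0237
```

```bash
python3 - <<'E'
from h import *
c=env.camera('side');import pickle;pickle.dump(c,open('side3.pkl','wb'))
f=c['frame'].astype(float);c['frame']=np.clip(255*(f/255)**.5,0,255).astype(np.uint8);save(c,'s10.png',(220,90,320,190),7)
o=env.get_obs();print(o['tcp_pos'],o['ee_rot'][:,1],o['contact_force'],o['moment'],o['grip_width'])
E
```

```text
[0.54571896 0.20696512 0.13447089] [-1.12660882e-01 -9.93633394e-01 -4.50707747e-04] [-1.94861178  1.27397241  5.01092807] [ 0.9751914   0.532645   -0.12734132] 0.023590933385814278
```

View pics/s10.png

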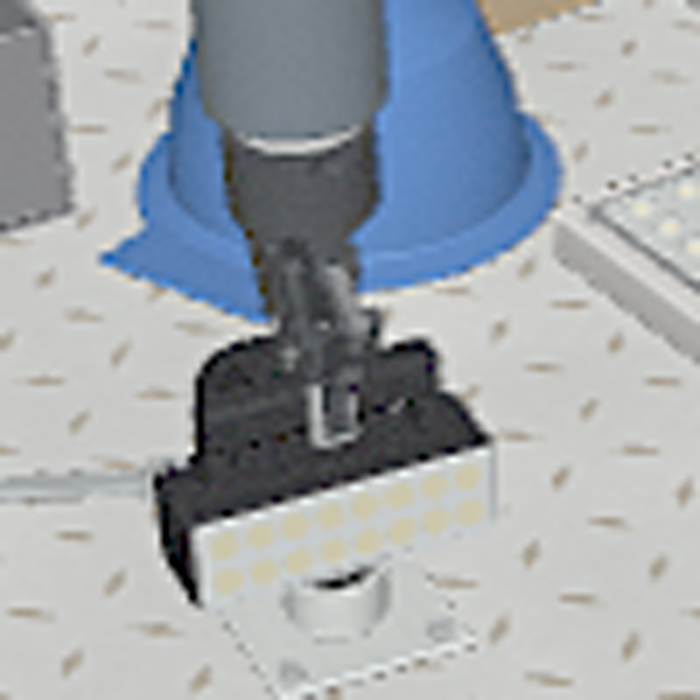

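Call:
jog_arm(increments=[[0, 0, 0.04, 0, 0, 0, 1], [0, 0, 0.06, 0, 0, 0, 1], [0, 0, 0.1, 0, 0, 0, 1], [0, 0, 0.1, 0, 0, 0, 1], [0, 0, 0.1, 0, 0, 0, 1]])

```text
t: 12.45
tcp_pos: [0.5457, 0.207, 0.152]
ee_rot: [[0.994, -0.113, -0.001], [-0.113, -0.994, -0.0], [-0.001, 0.0, -1.0]]
contact_force: [6.2, 2.4, -8.6]
grip_width: 0.0236
```

```bash
python3 - <<'E'
from h import *
c=env.camera('side')
f=c['frame'].astype(float);c['frame']=np.clip(255*(f/255)**.5,0,255).astype(np.uint8);save(c,'s11.png',(220,90,320,190),7)
o=env.get_obs();print(o['tcp_pos'],o['ee_rot'][:,1],o['contact_force'],o['moment'],o['grip_width'])
E
```

```text
[0.54568271 0.20695642 0.15283447] [-1.13213596e-01 -9.93570664e-01  1.31069767e-04] [ 3.8725682   1.88498435 -6.05040073] [ 1.10104062 -1.57704703 -0.08157133] 0.02376862324959911
```

View pics/s11.png

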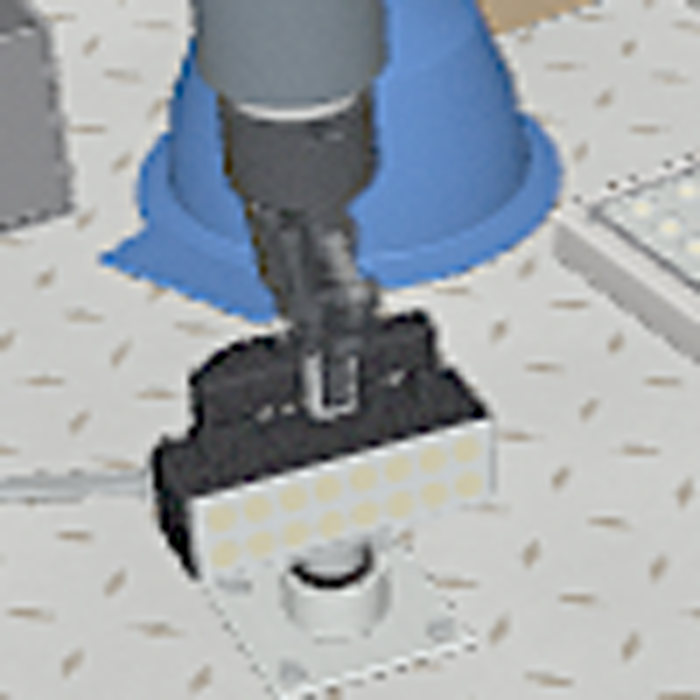

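Call:
jog_arm(increments=[[0, 0, 0.2, 0, 0, 0, 1], [0, 0, 0.25, 0, 0, 0, 1], [0, 0, 0.25, 0, 0, 0, 1], [0, 0, 0.25, 0, 0, 0, 1], [0, 0, 0.25, 0, 0, 0, 1]])

```text
t: 13.0
tcp_pos: [0.5456, 0.207, 0.2121]
ee_rot: [[0.994, -0.113, -0.001], [-0.113, -0.994, -0.0], [-0.001, 0.001, -1.0]]
contact_force: [7.1, 2.2, -9.1]
grip_width: 0.0235
```

Call:
jog_arm(increments=[[0, 0, 0.25, 0, 0, 0, 1], [0, 0, 0.25, 0, 0, 0, 1], [0, 0, 0.25, 0, 0, 0, 1], [0, 0, 0.25, 0, 0, 0, 1], [0, 0, 0.2, 0, 0, 0, 1]])

```text
t: 13.5
tcp_pos: [0.5456, 0.207, 0.272]
ee_rot: [[0.994, -0.113, -0.002], [-0.113, -0.994, -0.001], [-0.002, 0.001, -1.0]]
contact_force: [7.1, 2.4, -8.9]
grip_width: 0.0238
```

Call:
jog_arm(increments=[[0, 0, 0.2, 0, 0, 0, 1], [0, 0, 0.15, 0, 0, 0, 1], [0, 0, 0.1, 0, 0, 0, 1], [0, 0, 0.08, 0, 0, 0, 1], [0, 0, 0, 0, 0, 0, 1]])

```text
t: 14.0
tcp_pos: [0.5456, 0.2069, 0.2988]
ee_rot: [[0.994, -0.113, -0.001], [-0.113, -0.994, -0.001], [-0.001, 0.001, -1.0]]
contact_force: [4.2, -0.0, -6.5]
grip_width: 0.0235
```

Call:
jog_arm(increments=[[0, 0, 0, 0, 0, 0, 1], [0, 0, 0, 0, 0, 0, 1]])

```text
t: 14.2
tcp_pos: [0.5456, 0.207, 0.2988]
ee_rot: [[0.994, -0.113, -0.001], [-0.113, -0.994, -0.001], [-0.001, 0.001, -1.0]]
contact_force: [5.5, 1.4, -7.4]
grip_width: 0.0238
```

Lift so far 0.164 of 0.180 m, assuming no slip; the force equals about the lamp's weight. I'll raise the remaining 16 mm slowly.

Call:
jog_arm(increments=[[0, 0, 0.06, 0, 0, 0, 1], [0, 0, 0.06, 0, 0, 0, 1], [0, 0, 0.06, 0, 0, 0, 1], [0, 0, 0.06, 0, 0, 0, 1], [0, 0, 0.04, 0, 0, 0, 1]])

```text
t: 14.7
tcp_pos: [0.5456, 0.207, 0.3127]
ee_rot: [[0.994, -0.113, -0.001], [-0.113, -0.994, -0.001], [-0.001, 0.001, -1.0]]
contact_force: [6.0, 1.5, -9.0]
grip_width: 0.0236
```

Call:
jog_arm(increments=[[0, 0, 0.02, 0, 0, 0, 1], [0, 0, 0, 0, 0, 0, 1], [0, 0, 0, 0, 0, 0, 1]])

```text
t: 15.0
tcp_pos: [0.5456, 0.207, 0.3138]
ee_rot: [[0.994, -0.113, -0.001], [-0.113, -0.994, -0.001], [-0.001, 0.001, -1.0]]
contact_force: [6.1, 2.0, -6.6]
grip_width: 0.0239
```

```bash
python3 - <<'E'
from h import *
import pickle
o=env.get_obs();print(o['tcp_pos'],o['contact_force'],o['grip_width'])
c=env.camera('side');pickle.dump(c,open('side4.pkl','wb'));save(c,'s12.png',(220,50,320,190),5)
save(c,'s12b.png',(250,130,290,180),14)
c=env.camera('top');pickle.dump(c,open('top4.pkl','wb'));save(c,'t12.png')
E
```

```text
[0.54562057 0.20696998 0.31376769] [ 6.12651918  2.00617604 -6.6459294 ] 0.0238880274795976
```

View pics/s12.png

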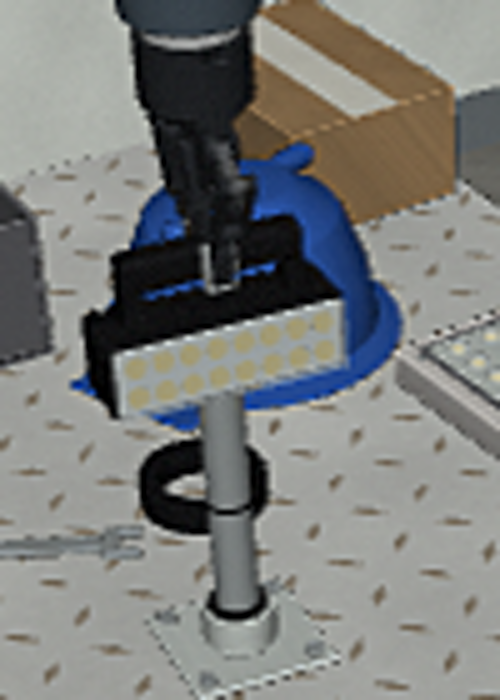

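View pics/s12b.png

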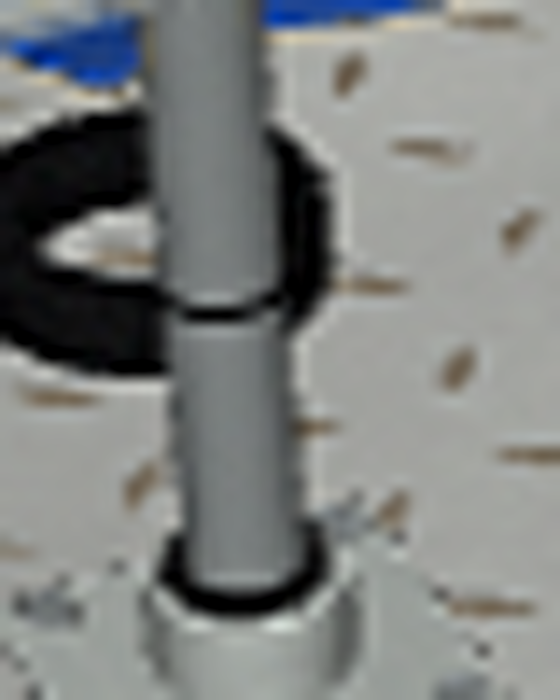

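View pics/t12.png

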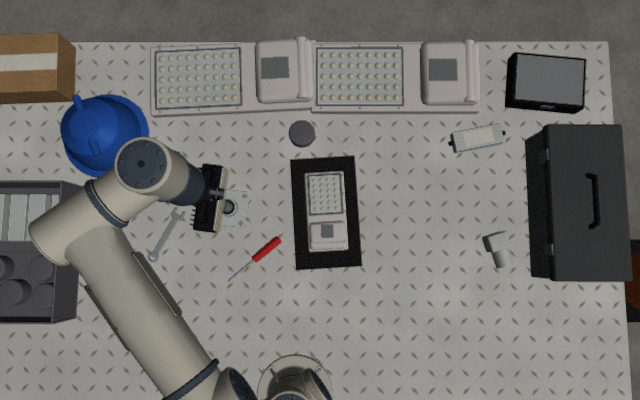

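```bash
python3 - <<'E'
from h import *
import pickle
c4=pickle.load(open('side4.pkl','rb'));c3=pickle.load(open('side3.pkl','rb'))
# template: glass panel lower-left in stowed view; account for scale by ray/vertical projection: predict LED panel appearance via homography of glass plane
th=np.radians(-6.5);a=np.array([np.cos(th),np.sin(th),0]);n=np.array([-a[1],a[0],0])
O=np.array([.5455,.2065,.078])-.03*n
def quad(dz,c): return np.float32([proj(c,O+a*i*.08+np.array([0,0,k*.025+dz])) for i,k in((-1,1),(1,1),(1,-1),(-1,-1))])
dst=np.float32([[0,0],[320,0],[320,100],[0,100]])
def warp(c,dz): return cv2.warpPerspective(c['frame'],cv2.getPerspectiveTransform(quad(dz,c),dst),(320,100),flags=cv2.INTER_CUBIC)
g=lambda x:cv2.cvtColor(x,cv2.COLOR_RGB2GRAY).astype(np.float32)
ref=g(warp(c3,0))
res=[]
for dz in np.arange(.165,.195,.0005):
    w=g(warp(c4,dz)); res.append((float(cv2.matchTemplate(w,ref,cv2.TM_CCOEFF_NORMED)[0,0]),dz))
print(sorted(res)[-5:])
# ring
u,v=cp(230,312,250,130,14)
for z in(.125,.13,.135):
    p=np.array([.5455,.2065,z]); cam=np.array(c4['extrinsics'])[:3,3]; d=cam-p;d[2]=0;d/=np.linalg.norm(d)
    print(z,proj(c4,p+.016*d),(u,v))
E
```

```text
[(0.478400319814682, np.float64(0.17950000000000002)), (0.4940127432346344, np.float64(0.17750000000000002)), (0.5226716995239258, np.float64(0.17800000000000002)), (0.524245023727417, np.float64(0.17900000000000002)), (0.5348302125930786, np.float64(0.17850000000000002))]
0.125 (np.float64(265.2812852993806), np.float64(152.47650127585285)) (265.9642857142857, 151.82142857142858)
0.13 (np.float64(265.18058036435013), np.float64(151.30014880841193)) (265.9642857142857, 151.82142857142858)
0.135 (np.float64(265.0794996269261), np.float64(150.11940652558906)) (265.9642857142857, 151.82142857142858)
```

Call:
jog_arm(increments=[[0, 0, 0.02, 0, 0, 0, 1], [0, 0, 0, 0, 0, 0, 1], [0, 0, 0, 0, 0, 0, 1], [0, 0, 0, 0, 0, 0, 1]])

```text
t: 15.5
tcp_pos: [0.5456, 0.207, 0.3146]
ee_rot: [[0.994, -0.113, -0.001], [-0.113, -0.994, -0.001], [-0.001, 0.001, -1.0]]
contact_force: [5.6, 1.5, -7.8]
grip_width: 0.0236
```

```bash
python3 - <<'E'
from h import *
import pickle
c=env.camera('side');save(c,'s13.png',(225,80,305,160),9)
c=env.camera('top');save(c,'t13.png',(280,140,390,285),4)
o=env.get_obs();print(o['t'],o['tcp_pos'],o['contact_force'],o['grip_width'],abs(o['dq']).max())
P=lambda x,y,z:pix2z(c,*cp(x,y,280,140,4),z)[:2]
E
```

```text
15.6 [0.54560743 0.20695074 0.31463256] [ 4.92649048  1.32156896 -7.32863432] 0.023655833073999308 0.0010632497902175874
```

View pics/s13.png

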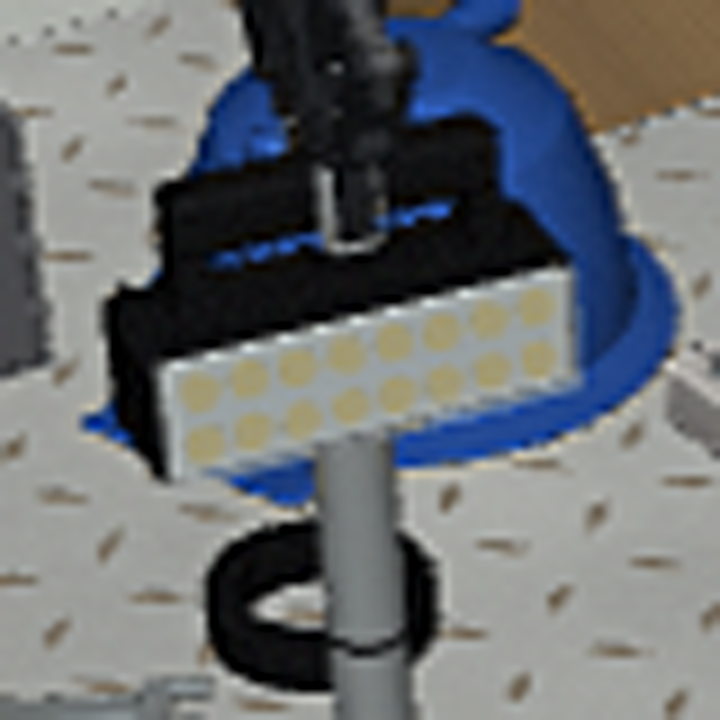

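View pics/t13.png

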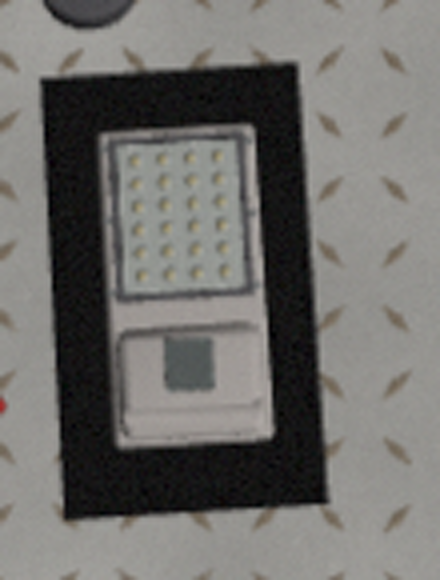

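```bash
python3 -c "
from plant import env
print(env.job_done()); o=env.get_obs(); print(o['t'],o['tcp_pos'],o['contact_force'],o['grip_width'])"
```

```text
the job is handed in; nothing more can be done
None
the job is handed in; nothing more can be done
```

I did both parts in the order asked and handed the job in at about 15.6 s. The arm is still holding the lamp up by its handle with the button squeezed in.

- **Luminaire:** I slid it onto the mat with the open fingers against its long side. The top camera then put it about 1.5 mm off the mat's centre and lined up to within about 1° (0.3° or better along its long sides). The last picture, taken just before handing in, shows it unmoved.
- **Work lamp:** I pinched the handle over the button and pulled it straight up without any visible slip.
    - **Height:** the tool rose 0.1801 m from the grip height, against 0.18 m for the second stop. One ring shows on the tube, well above the collar, at about where the first-stop ring should be.
    - **Grip:** the finger opening is 23.7 mm, slightly under the 25 mm given for a fully pressed button. The wrist force is about 9 N in all, roughly 7 N of it vertical (about the lamp's weight), so nothing is pressing on the hard end.

**Checks that disagreed or fell short:**
- A camera match of the lamp height, made when the tool showed 0.1793 m, gave 0.1785 m. The match was poor, so I went by the tool reading, raised the lamp another 1 mm and did not repeat the match.
- I could not tell for certain whether the dark band at the collar is the second-stop ring or just the collar's bore.
- The state could not be read after handing in, so I did not see the final second.

In the last full top view, the photocell, screwdriver, wrench and spigot are where they started. The tape was hidden by the arm there, but the side view shows it in place.

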